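# Close the steriliser lid evenly with the box key

## Robot

A 7-joint arm with a two-finger parallel gripper is mounted at the origin on the work surface. World frame = base frame: x ahead of the robot, y to its left, z up, the work surface at z = 0. Lengths are in m, angles in rad, forces in N, time in s.
With the tool pointing down it reaches from about 0.4 to 0.85 m from the base axis. Payload 6.9 kg.
Tool frame: the origin (TCP) lies midway between the tips of the shut fingers; the grasp point (between the pads) lies behind it (ctrl.pinch_z is the z of the grasp point in the tool frame, in m); z points along the fingers, y is the line along which they close (so a half turn about z gives the same grasp; the last joint's range is limited). The gripper opens to 85 mm and grips with 20 to 120 N. Pads are 22 mm wide; open, the fingers measure 114 mm over their backs; the gripper's body (76 mm by 85 mm) begins 54 mm behind the grasp point. The pads swing forward as they close: fully open they stand 13 mm farther back than shut.
Start: joints at [-0.997, 0.507, -0.238, 1.5, 0.126, 1.149, -0.155], TCP at [0.282, 0.558, 0.231] pointing down, gripper open.
Joint ranges: [-3.08, 3.08], [-0.24, 2.05], [-1.43, 1.35], [0, 2.5], [-1.52, 4.66], [0.17, 1.96], [-2.89, 2.89]. Speed limits (rad/s): [2.39, 2.39, 3.14, 3.14, 3.14, 3.14, 3.14].

## Interface

Orientations are given as a unit quaternion [w, x, y, z].
In Python, from station import ctrl, get_state, vision, ticket, models gives the robot as it stands. Calls block until the motion is done:
- ctrl.movep(position, orientation): joint-space move of the TCP to a pose.
- ctrl.movel(position, frame=None, max_speed=0.15): straight line of the TCP; frame=None keeps the orientation; max_speed is the mean speed in m/s.
- ctrl.set_joints(angles): joint-space move.
- ctrl.ungrasp() and ctrl.close_gripper(force=None): open the fingers fully, or close them until they stop; force is the grip in N (None keeps the last).
- ctrl.pause(seconds).
- ctrl.ik(position, orientation): joint angles nearest the present ones, or None.
- get_state(): the state.
- vision.grab_frame(name): name is "side" or "top" or "wrist"; returns (picture, depth): 420x560x3 uint8, blue, green, red; 420x560 float32, m along the optical axis (not along the pixel's ray), 0 where there is no reading.
- vision.camera_info(name): a dict with "mtx" (3x3 intrinsics, pixels), "R" (3x3) and "t" (3): a world point X has camera coordinates R X + t; the wrist camera has in their place "hand_eye" (4x4, takes a point from camera to tool coordinates, whose origin is the TCP and whose axes are the flange's). Camera axes: x right, y down, z forward; pixel columns grow to the right and rows downward; lengths in m; the calibration is good to about 2 mm. A picture is of the moment at which its call begins: read the wrist's pose just before it. camera_info takes no time and is no camera call.
A pose or a line that the arm cannot do raises ctrl.Unreachable and nothing moves.
- ticket.close_job(): hands the job in; it is judged then, once.
Trained networks look in the newest picture that a camera, given by its name, has taken for a name from the list of things; names that differ only in an ending like _2 or _b are one class to them, and where a whole thing is asked for, a point or a joint stands for the part that bears it (a point fixed in the world has none). Each returns a list of dicts, best first, with "p" (0 to 1); they miss things now and then, are a little off and sometimes report something else, mostly with a low value. They report only what shows in the picture. A call takes as long as a camera call. They do not tell look-alikes from the thing itself.
- models.recognise(camera, target): "point" ([column, row] in pixels, amid what is visible of it).
- models.masks_of(camera, target): "mask" (420x560 bool, what is visible of it) and "point" ([column, row] in pixels, amid what is visible of it).
The state is a dict: "time": time; "qpos": joint angles; "qd": joint speeds; "tau": joint torques, N m; "tcp_pos": TCP position; "eef_rot": TCP orientation; "contact_force": force on the tool from outside, world axes, zero at the start; "wrist_torque": the same for the moment, N m; "width": finger opening in m; "gripper_force": force on a finger pad.
Only numpy, scipy, OpenCV 4.12 (cv2) and the standard library are available. Lean on these libraries where they do the work, as an engineer would, in place of code of your own. Each camera call takes 0.05 s, during which the arm holds its last target. There are 200 camera calls.

## Task

The lid of the pressure steriliser is on, but its four nuts are only finger-tight: take the T-handled box key and tighten them in cross order (opposite nuts one after the other) in two rounds, first about an eighth of a turn on every nut, then in cross order again until each is tight at about 0.5 newton metres, felt and not forced. Seat the key gently, turn the nuts only with it, then stand it upright on the table and let go; leave the egg tray, jar and bowl where they are.

Things in the scene. Friction and masses are not known exactly. Their poses are not given: they have to be found in the camera images.
- steriliser: shallow steel pressure steriliser, fixed. Origin under its centre on the table, z up. Pan 176 mm, lid 192 mm across, lid rim 111 mm high, gauge in mid-lid 138 mm high. Four square nuts on upright bolts, 107 mm from the centre: nut_a at 45 degrees from its x, b 135, c 225, d 315 (counter-clockwise from above); a opposite c, b opposite d. Black carrying handles at +y and -y
- nut_a (a joint): square steel nut a on its bolt. Value in rad, grows clockwise seen from above (tightening), 0 to 0.2 at the start. Runs at about 0.1 N m and stays where left. Somewhere from 1.2 to 1.4, different for each nut and only to be felt, the gasket bites, the nut stops on the bolt and the bolt winds up with it: the torque climbs steeply
- bolt_a (a joint): wind-up of swing bolt a (rad, clockwise), which shows how tight nut a is: 0 until the nut bites, then it turns with the nut against 0.14 N m of friction plus 12 N m per rad. At 0.5 N m (right) it reads 0.03; under 0.25 N m is loose; over 1.1 N m, 0.085 rad, the gasket is crushed. Let go, it springs back to 0.012 and stays. Held still, the torque felt may sag by up to 0.25 N m
- nut_a_seat (a point): on nut a's axis, top of its 38 mm round collar: the seated key's mouth rests here, 115 mm above the table. z up, turns with the nut. The square, 24 mm across flats with its flats facing x and y, is 16 mm high above this point (upper 4 mm chamfered); the 14 mm bolt end stands 20 mm above this point
- nut_b (a joint): square steel nut b on its bolt. Value in rad, grows clockwise seen from above (tightening), 0 to 0.2 at the start. Runs at about 0.1 N m and stays where left. Somewhere from 1.2 to 1.4, different for each nut and only to be felt, the gasket bites, the nut stops on the bolt and the bolt winds up with it: the torque climbs steeply
- bolt_b (a joint): wind-up of swing bolt b (rad, clockwise), which shows how tight nut b is: 0 until the nut bites, then it turns with the nut against 0.14 N m of friction plus 12 N m per rad. At 0.5 N m (right) it reads 0.03; under 0.25 N m is loose; over 1.1 N m, 0.085 rad, the gasket is crushed. Let go, it springs back to 0.012 and stays. Held still, the torque felt may sag by up to 0.25 N m
- nut_b_seat (a point): on nut b's axis, top of its 38 mm round collar: the seated key's mouth rests here, 115 mm above the table. z up, turns with the nut. The square, 24 mm across flats with its flats facing x and y, is 16 mm high above this point (upper 4 mm chamfered); the 14 mm bolt end stands 20 mm above this point
- nut_c (a joint): square steel nut c on its bolt. Value in rad, grows clockwise seen from above (tightening), 0 to 0.2 at the start. Runs at about 0.1 N m and stays where left. Somewhere from 1.2 to 1.4, different for each nut and only to be felt, the gasket bites, the nut stops on the bolt and the bolt winds up with it: the torque climbs steeply
- bolt_c (a joint): wind-up of swing bolt c (rad, clockwise), which shows how tight nut c is: 0 until the nut bites, then it turns with the nut against 0.14 N m of friction plus 12 N m per rad. At 0.5 N m (right) it reads 0.03; under 0.25 N m is loose; over 1.1 N m, 0.085 rad, the gasket is crushed. Let go, it springs back to 0.012 and stays. Held still, the torque felt may sag by up to 0.25 N m
- nut_c_seat (a point): on nut c's axis, top of its 38 mm round collar: the seated key's mouth rests here, 115 mm above the table. z up, turns with the nut. The square, 24 mm across flats with its flats facing x and y, is 16 mm high above this point (upper 4 mm chamfered); the 14 mm bolt end stands 20 mm above this point
- nut_d (a joint): square steel nut d on its bolt. Value in rad, grows clockwise seen from above (tightening), 0 to 0.2 at the start. Runs at about 0.1 N m and stays where left. Somewhere from 1.2 to 1.4, different for each nut and only to be felt, the gasket bites, the nut stops on the bolt and the bolt winds up with it: the torque climbs steeply
- bolt_d (a joint): wind-up of swing bolt d (rad, clockwise), which shows how tight nut d is: 0 until the nut bites, then it turns with the nut against 0.14 N m of friction plus 12 N m per rad. At 0.5 N m (right) it reads 0.03; under 0.25 N m is loose; over 1.1 N m, 0.085 rad, the gasket is crushed. Let go, it springs back to 0.012 and stays. Held still, the torque felt may sag by up to 0.25 N m
- nut_d_seat (a point): on nut d's axis, top of its 38 mm round collar: the seated key's mouth rests here, 115 mm above the table. z up, turns with the nut. The square, 24 mm across flats with its flats facing x and y, is 16 mm high above this point (upper 4 mm chamfered); the 14 mm bolt end stands 20 mm above this point
- key: loose box key, 0.22 kg, 114 mm tall, standing on its open mouth. Origin: centre of the mouth, z up the key. Lower end a square steel tube, 26.2 mm across flats inside, 34.2 outside, open 38 mm deep, flats facing x and y: it fits a nut at equal yaw or any multiple of 90 degrees off, with 5 degrees of play either way, 1.1 mm play sideways
- key_grip (a point): middle of the key's black T-handle, 101 mm above the mouth, same axes as the key: a flat-sided bar 84 mm long in x, 18 mm thick in y (grip across this), 26 mm high in z; an 18 mm shank below it
- egg_tray: bystander: egg tray 108 x 156 mm with five eggs, some in foil, 70 mm high; origin under its centre
- jar: bystander: jar 72 mm across, 115 mm high; origin under its centre
- bowl: bystander: steel bowl 116 mm across, 50 mm high; origin under its centre
Mind the look-alikes: they are no part of the job. What is meant by the key is not blue or purple, and is the larger of those in its own colour.

How it is judged:
By the outcome, as a careful person would: the job done as asked, in the order asked, and still so for the second after the job is handed in, with the robot touching nothing.
It also fails if it takes over 72 s, if anything falls off the work surface, if the arm or the gripper's body presses on something with over 40 N, if the wrist force passes 120 N, or if a joint passes its speed limit or range.

## Working session

There is one attempt and no reset: what is moved stays moved. The work goes in short steps, each a Python script; the robot and the scene stay as the last script left them, time stands still between calls to the robot, and variables do not carry over. Pictures are saved under pics/ and viewed, at most 10 in all, crops included, and the job is handed in when it is done.

```bash
ls; mkdir -p pics; python3 - <<'E'
from station import ctrl,get_state,vision,models
import cv2,numpy as np
s=get_state();print(s);print(ctrl.pinch_z)
ims=[]
for n in("side","top"):
    im,d=vision.grab_frame(n);np.savez(f"{n}.npz",im=im,d=d);ims.append(im);cv2.imwrite(f"pics/{n}0.png",im)
    K=vision.camera_info(n);print(n,K)
    for t in("key","steriliser","nut_a","egg_tray","jar","bowl"):
        print(t,[(np.round(r["point"]),round(r["p"],2)) for r in models.recognise(n,t)])
print(vision.camera_info("wrist"))
E
```

```text
pics
{'time': 0.0, 'qpos': array([-0.99650085,  0.50830863, -0.237527  ,  1.50116063,  0.12571474,
        1.14888902, -0.15478255]), 'qd': array([-1.08388299e-03,  1.67935258e-03,  8.59928165e-04, -6.82070076e-04,
       -2.26431666e-05,  9.18625828e-04, -2.59929543e-04]), 'tau': array([-5.36561365e-04, -6.20595717e+01, -2.18698405e+00, -2.49661356e+01,
        1.26030270e-02,  1.14552258e-02, -8.56448054e-06]), 'tcp_pos': array([0.28222366, 0.5570766 , 0.2304383 ]), 'eef_rot': array([-1.81580763e-04,  2.32234810e-01,  9.72659347e-01, -8.68374118e-04]), 'contact_force': array([ 0.55448961,  0.6318249 , -0.22421497]), 'wrist_torque': array([-0.01861011, -0.0054429 , -0.01012158]), 'gripper_force': 0.0, 'width': 0.08501351326035843}
-0.0187
side {'mtx': array([[454.10463679,   0.        , 280.46683039],
       [  0.        , 454.10463679, 211.03718249],
       [  0.        ,   0.        ,   1.        ]]), 'R': array([[ 0.87731589, -0.47930194, -0.02421739],
       [-0.27048459, -0.45215155, -0.84993945],
       [ 0.39642769,  0.75221581, -0.52632353]]), 't': array([-0.45589058,  0.212
[... 1048 characters left out ...]
., 215.]), 0.55), (array([236., 181.]), 0.44), (array([408., 241.]), 0.33)]
egg_tray [(array([189., 169.]), 0.84)]
jar [(array([411., 242.]), 0.81)]
bowl [(array([405., 174.]), 0.68)]
{'mtx': array([[317.87589731,   0.        , 277.6307526 ],
       [  0.        , 317.87589731, 215.53451293],
       [  0.        ,   0.        ,   1.        ]]), 'hand_eye': array([[-3.56862469e-04, -9.64190597e-01, -2.65210040e-01,
         6.70620129e-02],
       [ 9.99999510e-01, -5.89024286e-04,  7.95857441e-04,
        -4.81050259e-04],
       [-9.23573416e-04, -2.65209626e-01,  9.64190335e-01,
        -1.41798235e-01],
       [ 0.00000000e+00,  0.00000000e+00,  0.00000000e+00,
         1.00000000e+00]])}
```

View pics/top0.png

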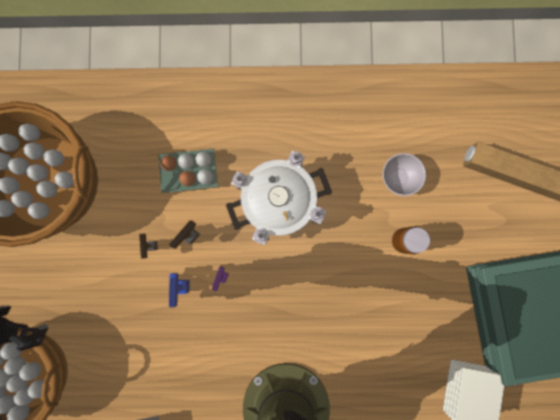

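View pics/side0.png

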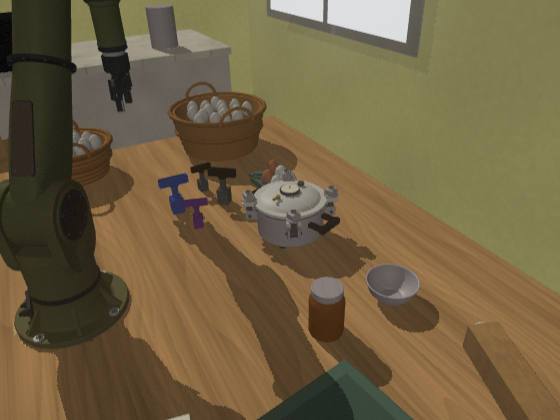

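The top view shows the steriliser at about (279,197), with handles at (237,214) and (321,182). The larger black key is at (186,236), with the smaller black look-alike at (148,247) and the blue and purple ones lower down. I'll measure these next.

```bash
cat > h.py <<'E'
from station import ctrl,get_state,vision,models,ticket
import cv2,numpy as np
from scipy.spatial.transform import Rotation as Ro
def cloud(cam,d,pose=None):
    c=vision.camera_info(cam);K=c["mtx"];v,u=np.mgrid[:420,:560]
    P=np.stack([(u-K[0,2])*d/K[0,0],(v-K[1,2])*d/K[1,1],d],-1)
    if cam=="wrist":
        p,q=pose;H=c["hand_eye"];R=Ro.from_quat(np.r_[q[1:],q[0]]).as_matrix()
        return (P@H[:3,:3].T+H[:3,3])@R.T+p
    return (P-c["t"])@c["R"]
def down(yaw): # tool x at world angle yaw, z down
    R=np.array([[np.cos(yaw),np.sin(yaw),0],[np.sin(yaw),-np.cos(yaw),0],[0,0,-1.]])
    q=Ro.from_matrix(R).as_quat();return np.r_[q[3],q[:3]]
def grab(name):
    s=get_state();im,d=vision.grab_frame(name);return im,d,cloud(name,d,(s["tcp_pos"],s["eef_rot"]))
def rect(XY):
    return cv2.minAreaRect(np.float32(XY)*1000)
E
python3 - <<'E'
from h import *
for n in("top","side"):
    z=np.load(n+".npz");d=z["d"];im=z["im"];P=cloud(n,d)
    ok=d>0
    for nm,pt in (("top",(186,236)),("top",(148,247))) if n=="top" else (("side",(222,173)),("side",(202,170))):
        u,v=pt
        m=np.zeros_like(ok);m[v-22:v+22,u-22:u+22]=1
        m&=ok&(P[...,2]>.06 if 0 else P[...,2]>.085)&(P[...,2]<.13)&(im.max(-1)<90)
        X=P[m]
        if len(X)>5: print(n,pt,len(X),X.mean(0).round(4),rect(X[:,:2]),np.percentile(X[:,2],[5,95]).round(3))
    # lid
    c=P[196,280] if n=="top" else P[190,290]
    m=ok&(np.hypot(P[...,0]-c[0],P[...,1]-c[1])<.14)
    print(n,"c",c)
    L=m&(P[...,2]>.102)&(P[...,2]<.116);X=P[L]
    print(len(X),X.mean(0),cv2.minEnclosingCircle(np.float32(X[:,:2])))
    N=m&(P[...,2]>.122)&(P[...,2]<.150)
    k,lab,st,ce=cv2.connectedComponentsWithStats(N.astype(np.uint8))
    for i in range(1,k):
        if st[i,4]>3: X=P[lab==i];print(st[i,4],ce[i].round(),X.mean(0).round(4),X[:,2].max().round(3))
E
```

```text
top (186, 236) 249 [0.4652 0.2518 0.1098] ((465.8162536621094, 252.33251953125), (18.950098037719727, 81.27955627441406), 45.90208053588867) [0.095 0.115]
top (148, 247) 72 [0.4397 0.3608 0.0872] ((438.727294921875, 360.0428466796875), (59.26165008544922, 12.318763732910156), 4.557199478149414) [0.085 0.09 ]
top c [0.55602721 0.00527993 0.13779142]
2074 [0.55469078 0.00860778 0.11101278] ((0.5578028559684753, 0.009346948936581612), 0.12546339631080627)
93 [296. 157.] [ 0.6535 -0.0356  0.1299] 0.137
4 [275. 170.] [0.6242 0.0179 0.1225] 0.123
1715 [278. 196.] [0.5574 0.0092 0.128 ] 0.142
96 [239. 179.] [0.6018 0.1061 0.1298] 0.138
5 [254. 196.] [0.5581 0.0714 0.123 ] 0.125
96 [318. 214.] [ 0.5123 -0.0872  0.1301] 0.14
8 [277. 221.] [0.4957 0.0133 0.1229] 0.125
94 [261. 235.] [0.4603 0.0539 0.13  ] 0.137
side (222, 173) 286 [0.462  0.2548 0.1012] ((453.6576843261719, 289.6307067871094), (55.59983444213867, 151.8727264404297), 17.39015769958496) [0.087 0.112]
side (202, 170) 251 [0.422  0.2728 0.1005] ((417.48431396484375, 312.71612548828125), (123.05057525634766, 128.73507690429688), 78.31182098388672) [0.086 0.112]
side c [0.553715   0.00488656 0.13414583]
1245 [ 0.53972417 -0.01419914  0.1097036 ] ((0.5542782545089722, 0.009279400110244751), 0.1254279762506485)
50 [286. 173.] [0.5978 0.1043 0.128 ] 0.134
709 [290. 193.] [0.552  0.0021 0.1278] 0.138
62 [331. 189.] [ 0.6502 -0.0375  0.1281] 0.135
61 [248. 194.] [0.4561 0.0522 0.128 ] 0.135
79 [293. 214.] [ 0.5084 -0.0898  0.128 ] 0.135
```

```bash
python3 - <<'E'
from h import *
C=np.array([.557,.0093]);k=np.array([.4658,.2523])
print("key",[(a,np.round(j,2) if (j:=ctrl.ik([*k,.082],down(np.radians(a)))) is not None else None) for a in(135.9,-44.1)])
for b in(65,155,245,335):
    p=C+.107*np.array([np.cos(np.radians(b)),np.sin(np.radians(b))])
    for z in (.20,.26): print(b,z,[(a,np.round(j[6],2) if (j:=ctrl.ik([*p,z],down(np.radians(a)))) is not None else None) for a in(14,-25,-65,104,65,25,194,155,115,-76,-115,-155)])
t=get_state()["time"]
ctrl.movep([*C,.235],down(np.radians(135.9+45)) if 0 else down(np.radians(180)))
im,d,P=grab("wrist");np.savez("w1.npz",im=im,d=d,P=P);cv2.imwrite("pics/w1.png",im)
print([(np.round(r["point"]),round(r["p"],2)) for r in models.recognise("wrist","nut_a")])
print(get_state()["time"]-t,get_state()["tcp_pos"],get_state()["qpos"])
E
```

```text
key [(135.9, array([-0.46,  0.53, -0.13,  1.94,  0.1 ,  0.67,  0.15])), (-44.1, array([ 0.02,  0.67, -0.9 ,  1.94,  0.69,  0.87,  2.7 ]))]
65 0.2 [(14, np.float64(-1.31)), (-25, np.float64(-1.9)), (-65, np.float64(-2.24)), (104, np.float64(0.06)), (65, np.float64(-0.53)), (25, np.float64(-1.14)), (194, np.float64(1.44)), (155, np.float64(0.84)), (115, np.float64(0.22)), (-76, np.float64(2.79)), (-115, np.float64(2.21)), (-155, np.float64(1.61))]
65 0.26 [(14, np.float64(-1.34)), (-25, np.float64(-1.94)), (-65, np.float64(-2.31)), (104, np.float64(0.05)), (65, np.float64(-0.55)), (25, np.float64(-1.17)), (194, np.float64(1.47)), (155, np.float64(0.85)), (115, np.float64(0.23)), (-76, np.float64(2.85)), (-115, np.float64(2.26)), (-155, np.float64(1.64))]
155 0.2 [(14, np.float64(-1.3)), (-25, np.float64(-1.9)), (-65, np.float64(-2.23)), (104, np.float64(0.14)), (65, np.float64(-0.48)), (25, np.float64(-1.13)), (194, np.float64(1.55)), (155, np.float64(0.95)), (115, np.float64(0.31)), (-76, np.float64(-2.42)), (-115, np.float64(2.34)), (-155, np.float64(1.72))]
155 0.26 [(14, np.float64
[... 1072 characters left out ...]
3)), (194, np.float64(1.71)), (155, np.float64(1.15)), (115, np.float64(0.55)), (-76, np.float64(-2.22)), (-115, np.float64(2.48)), (-155, np.float64(1.88))]
335 0.26 [(14, np.float64(-1.06)), (-25, np.float64(-1.7)), (-65, np.float64(-2.09)), (104, np.float64(0.37)), (65, np.float64(-0.24)), (25, np.float64(-0.86)), (194, np.float64(1.74)), (155, np.float64(1.17)), (115, np.float64(0.54)), (-76, np.float64(-2.29)), (-115, np.float64(2.52)), (-155, np.float64(1.91))]
[(array([387., 254.]), 0.92), (array([166., 155.]), 0.71), (array([231., 309.]), 0.66)]
2.2916999999999996 [0.55703831 0.01039995 0.2349993 ] [ 0.02992187  0.39483337 -0.13516166  1.67724613  0.0585609   1.07339903
  1.44945229]
```

View pics/w1.png

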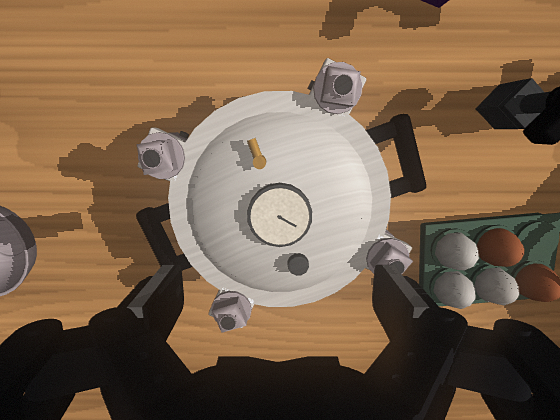

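The wrist view shows four nuts, at (342,85), (155,158), (231,309) and (388,254), each turned by a different amount. I'll fit their squares from depth.

```bash
python3 - <<'E'
from h import *
z=np.load("w1.npz");P=z["P"];ok=z["d"]>0
m0=ok&(P[...,2]>.102)&(P[...,2]<.1135)
X=P[m0];X=X[np.hypot(X[:,0]-.557,X[:,1]-.009)<.105];print("lid",X.mean(0))
cs=[]
for n,(u,v) in {"65a?":(388,254),"155":(342,85),"245":(155,158),"335":(231,309)}.items():
    m=np.zeros_like(ok);m[v-40:v+40,u-40:u+40]=1
    for lo,hi in((.119,.133),(.124,.133),(.1275,.133),(.1335,.14)):
        M=(m&ok&(P[...,2]>lo)&(P[...,2]<hi)).astype(np.uint8)
        k,lab,st,ce=cv2.connectedComponentsWithStats(M)
        if k<2: print(n,lo,"none");continue
        i=1+np.argmax(st[1:,4]);X=P[lab==i]
        print(n,lo,len(X),X.mean(0).round(4),np.round(np.r_[rect(X[:,:2])[0],rect(X[:,:2])[1],rect(X[:,:2])[2]],1))
# crop
im=z["im"]
t=[cv2.resize(im[max(0,v-32):v+32,u-32:u+32],(280,280),interpolation=cv2.INTER_CUBIC) for u,v in((388,254),(342,85),(155,158),(231,309))]
cv2.imwrite("pics/nuts.png",np.vstack([np.hstack(t[:2]),np.hstack(t[2:])]))
E
```

```text
lid [0.544806   0.01104134 0.11047724]
65a? 0.119 473 [0.5947 0.1062 0.1271] [601.5 108.4  24.8  23.9  56.4]
65a? 0.124 380 [0.5949 0.1074 0.1284] [601.3 108.6  24.8  23.6  57.5]
65a? 0.1275 253 [0.5952 0.1084 0.1295] [598.5 110.1  24.3  16.2  62.7]
65a? 0.1335 104 [0.599  0.1099 0.1345] [599.1 110.1  14.7   8.3  54.8]
155 0.119 863 [0.4606 0.055  0.1283] [459.7  56.5  24.2  24.3  81.4]
155 0.124 817 [0.4604 0.0554 0.1287] [459.7  56.5  24.1  24.3  81.6]
155 0.1275 584 [0.4604 0.0555 0.1295] [460.3  56.2  23.   23.2  80.3]
155 0.1335 292 [0.4597 0.0564 0.1344] [459.6  56.7  14.   14.4  45.3]
245 0.119 762 [ 0.511  -0.0821  0.128 ] [511.9 -85.3  24.   25.2   7.8]
245 0.124 697 [ 0.5111 -0.0828  0.1286] [511.9 -85.3  24.   25.2   7.8]
245 0.1275 482 [ 0.511  -0.0833  0.1295] [511.8 -85.2  22.6  22.5   7. ]
245 0.1335 235 [ 0.5119 -0.085   0.1343] [511.8 -85.1  13.8  13.5  89.5]
335 0.119 580 [ 0.6487 -0.0321  0.1271] [653.4 -33.4  24.9  24.6  18.4]
335 0.124 474 [ 0.6494 -0.0324  0.1284] [653.5 -33.4  24.3  24.5  19.2]
335 0.1275 323 [ 0.65   -0.0324  0.1295] [653.2 -33.4  22.2  23.2  17.3]
335 0.1335 162 [ 0.6534 -0.0336  0.1342] [ 6.534e+02 -3.370e+01  1.390e+01  1.420e+01  6.000e-01]
```

View pics/nuts.png

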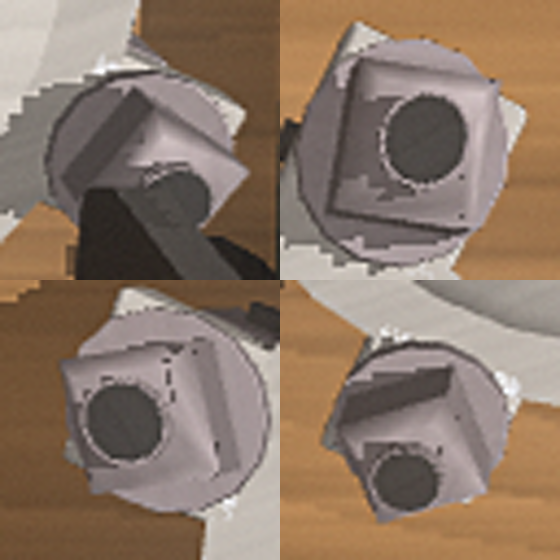

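The measured nut yaws are about 56.5°, 81.3°, 7.8° and 18.5°, and the centres agree with the 107 mm radius. Next I'll take an opposite view to cancel hand-eye bias, then look at the key.

```bash
python3 - <<'E'
from h import *
C=np.array([.5566,.0115])
ctrl.movep([*C,.235],down(0.))
im,d,P=grab("wrist");ok=d>0;np.savez("w2.npz",im=im,d=d,P=P)
E={}
for n,b in zip("ABCD",(65,155,245,335)):
    p=C+.107*np.array([np.cos(np.radians(b)),np.sin(np.radians(b))])
    M=(ok&(P[...,2]>.119)&(P[...,2]<.133)&(np.hypot(P[...,0]-p[0],P[...,1]-p[1])<.025)).astype(np.uint8)
    k,lab,st,ce=cv2.connectedComponentsWithStats(M)
    if k<2: continue
    X=P[lab==1+np.argmax(st[1:,4])];r=rect(X[:,:2]);print(n,len(X),np.round(np.r_[r[0],r[1],r[2]],1))
    M=ok&(P[...,2]>.1335)&(P[...,2]<.14)&(np.hypot(P[...,0]-p[0],P[...,1]-p[1])<.025);X=P[M];r=rect(X[:,:2]);print(" bolt",len(X),np.round(np.r_[r[0],r[1]],1))
ctrl.movep([.4658,.2523,.2],down(np.radians(135.9)))
im,d,P=grab("wrist");ok=d>0;cv2.imwrite("pics/w3.png",im)
M=(ok&(P[...,2]>.106)&(P[...,2]<.122)&(np.hypot(P[...,0]-.4658,P[...,1]-.2523)<.06)).astype(np.uint8)
k,lab,st,ce=cv2.connectedComponentsWithStats(M);X=P[lab==1+np.argmax(st[1:,4])]
r=rect(X[:,:2]);print("key",len(X),X.mean(0),np.round(np.r_[r[0],r[1],r[2]],1),np.percentile(X[:,2],[5,50,95]))
print(get_state()["time"],get_state()["tcp_pos"])
E
```

```text
A 789 [602.  108.8  24.5  24.6  55.9]
 bolt 257 [601.9 108.5  14.3  14.3]
B 565 [460.4  56.8  24.1  24.6  81.2]
 bolt 157 [460.1  57.1  13.9  14.2]
C 502 [512.3 -85.2  24.7  24.7   7.9]
 bolt 79 [515.3 -86.3  14.    7.7]
D 855 [654.  -33.2  24.   24.5  18.1]
 bolt 280 [653.7 -33.3  13.4  14.6]
key 2518 [0.46402931 0.258102   0.11257339] [465.9 256.5  18.   83.2  49.3] [0.11000567 0.11277064 0.11405818]
6.5583 [0.46634687 0.25129285 0.20002218]
```

View pics/w3.png

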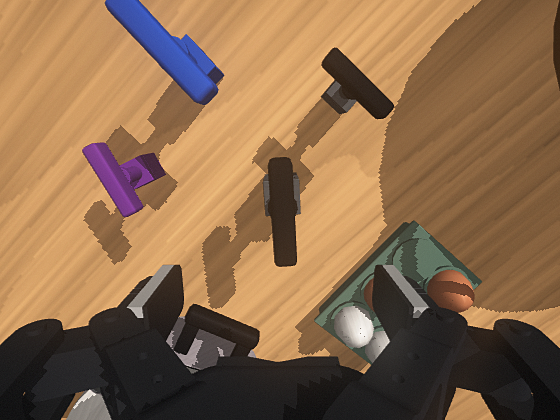

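The long black key in mid-picture, at (283,210), has a top 83 × 18 mm and a yaw of about 139°. Hand-eye bias is negligible, so I'll grasp the key and seat it on nut A.

```bash
cat >> h.py <<'E'
import json
NUT={"A":(.6017,.1085,146.0),"B":(.4600,.0567,81.2),"C":(.5121,-.0852,97.8),"D":(.6537,-.0334,108.3)}
DZ=.0823 # tcp z minus mouth z
def F(): s=get_state();return np.r_[s["contact_force"],s["wrist_torque"],s["tau"][6]]
def seat(n,yaw,tare=None):
    x,y,_=NUT[n];ctrl.movep([x,y,.145+DZ],down(np.radians(yaw)))
    f0=F();s=get_state();print(n,"hover t",round(s["time"],2),"err",np.round((s["tcp_pos"]-[x,y,.145+DZ])*1e3,1),f0.round(2))
    for z in(.132,.128,.124,.120,.1165,.115,.114):
        ctrl.movel([x,y,z+DZ],max_speed=.05 if z<.13 else .1)
        f=F()-f0;s=get_state();print(z,"F",f[:3].round(1),"T",f[3:].round(2),"z",(s["tcp_pos"][2]-DZ).round(4),"t",round(s["time"],2))
        if f[2]>(10 if z>.117 else 3): break
    return f0
E
python3 - <<'E'
from h import *
yaw=np.radians(139.3)
ctrl.movep([.4659,.2565,.14],down(yaw))
s=get_state();print(s["time"],s["tcp_pos"])
ctrl.movel([.4659,.2565,.0823]);s=get_state();print(s["time"],s["tcp_pos"],F().round(2))
ctrl.close_gripper(110);s=get_state();print(s["time"],s["tcp_pos"],s["width"],s["gripper_force"],F().round(2))
ctrl.movel([.4659,.2565,.229]);s=get_state();print(s["time"],s["width"],F().round(2))
seat("A",146)
E
```

```text
6.9083 [0.46572061 0.25545187 0.13966375]
7.4417 [0.46690317 0.25656507 0.08364029] [ 0.5   0.64  0.7   0.    0.02 -0.04  0.02]
8.075 [0.46626246 0.25673563 0.08280129] 0.01668079712710119 107.79745817184448 [-0.9   1.06  6.26 -0.01  0.23 -0.04  0.  ]
9.2 0.016688878483581148 [ 0.5  -0.4  -2.9   0.01 -0.03  0.01 -0.01]
A hover t 10.02 err [-0.4  0.1 -1. ] [-0.46  1.45 -2.31  0.05  0.02  0.01  0.08]
0.132 F [ 0.2 -1.8  0.4] T [ 0.02 -0.03 -0.04 -0.06] z 0.1313 t 10.3
0.128 F [ 0.9 -1.8 -0.4] T [-0.02 -0.05  0.02 -0.07] z 0.128 t 10.55
0.124 F [ 1.5 -0.7 -0. ] T [-0.07 -0.02  0.01 -0.07] z 0.1238 t 10.8
0.12 F [ 0.5 -0.9  0.5] T [-0.05 -0.   -0.01 -0.07] z 0.1197 t 11.05
0.1165 F [-0.6 -2.4  0. ] T [-0.04  0.01 -0.04 -0.07] z 0.1162 t 11.3
0.115 F [-0.2 -1.4  3.6] T [-0.09 -0.01 -0.   -0.08] z 0.1155 t 11.55
```

```bash
cat >> h.py <<'E'
def yawnow():
    q=get_state()["eef_rot"];R=Ro.from_quat(np.r_[q[1:],q[0]]).as_matrix();return np.degrees(np.arctan2(R[1,0],R[0,0]))
def turn(q,d):
    q[6]+=d;ctrl.set_joints(q);return F()
def lift(n):
    p=get_state()["tcp_pos"];x,y,_=NUT[n]
    ctrl.movel([x,y,.146+DZ],max_speed=.1);print(n,"lifted",F().round(2),"t",round(get_state()["time"],2),"w",get_state()["width"])
def save(n,v):
    try:d=json.load(open("nut.json"))
    except Exception:d={}
    d[n]=v;json.dump(d,open("nut.json","w"))
def round1(n,f0):
    q=np.array(get_state()["qpos"])
    for d in(-.30,-.30,-.27): f=turn(q,d)-f0;print("turn",yawnow().round(1),f.round(2),"t",round(get_state()["time"],2))
    y=yawnow();turn(q,.085);save(n,y+4.9);lift(n)
E
python3 - <<'E'
from h import *
round1("A",np.array([0,0,-2.3,.05,.02,.01,.08]))
E
```

```text
turn 129.1 [-1.23  2.06  2.53  0.25  0.36  0.   -0.59] t 11.94
turn 112.0 [-1.63  2.17  3.79  0.48  0.37  0.02 -0.56] t 12.33
turn 96.6 [-1.66  3.55  2.15  0.73  0.38 -0.03 -0.6 ] t 12.7
A lifted [ 0.04  0.11 -3.08  0.03  0.02  0.01 -0.02] t 13.41 w 0.016325823523084693
```

```bash
python3 - <<'E'
from h import *
x,y,_=NUT["C"];ctrl.movep([x,y,.147+DZ],down(np.radians(97.8)))
im,d,P=grab("wrist");im2,d2,P2=grab("side")
a=NUT["A"];C=vision.camera_info("side");c=C["mtx"]@(C["R"]@np.array([a[0],a[1],.13])+C["t"]);u,v=(c[:2]/c[2]).astype(int);print(u,v)
z=lambda i,u,v,h:cv2.resize(i[max(0,v-h):v+h,max(0,u-h):u+h],(360,360),interpolation=cv2.INTER_CUBIC)
cv2.imwrite("pics/w4.png",np.hstack([cv2.resize(im,(480,360)),z(im2,u,v,35)[:, :300]]))
b=601.7,108.5
M=(d>0)&(P[...,2]>.119)&(P[...,2]<.133)&(np.hypot(P[...,0]-.6017,P[...,1]-.1085)<.02);X=P[M]
print(len(X), rect(X[:,:2]) if len(X)>20 else 0, F().round(2))
np.savez("w4.npz",im=im,d=d,P=P)
E
```

```text
286 171
0 0 [-0.16  0.5  -2.96  0.02 -0.04 -0.02  0.  ]
```

View pics/w4.png

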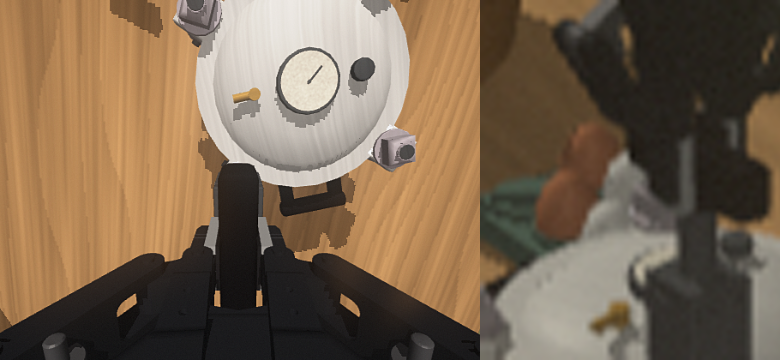

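The key sits straight in the grip and hasn't slipped. I'll carry on with round 1 in the order C, B, D.

```bash
python3 - <<'E'
from h import *
q=np.array(get_state()["qpos"]);f=F()
for d in(-.1,.1):print("air",(turn(q,d)-f).round(2))
f0=seat("C",97.8)
if get_state()["tcp_pos"][2]-DZ<.1165: round1("C",f0)
E
```

```text
air [ 1.1  -0.03  0.14 -0.    0.04 -0.02 -0.6 ]
air [ 0.61 -0.21  0.95  0.    0.02 -0.01  0.62]
C hover t 15.12 err [-0.1 -0.1 -0.1] [ 0.21 -0.8  -2.24  0.04  0.02 -0.05 -0.01]
0.132 F [ 0.1  1.  -0.4] T [-0.03 -0.02  0.03  0.05] z 0.1315 t 15.4
0.128 F [0.4 0.8 0.2] T [0.   0.02 0.04 0.02] z 0.128 t 15.65
0.124 F [-1.1  1.  -0.1] T [-0.03 -0.01  0.06  0.03] z 0.1238 t 15.9
0.12 F [-0.8  0.5  0.6] T [-0.03 -0.03  0.04  0.03] z 0.1197 t 16.15
0.1165 F [-0.1  0.1 -0.3] T [-0.05 -0.06  0.04  0.02] z 0.1163 t 16.4
0.115 F [0.3 0.4 4.6] T [-0.09  0.09  0.04  0.01] z 0.1155 t 16.65
turn 80.9 [-1.41  1.6   4.25  0.33  0.42  0.02 -0.5 ] t 17.04
turn 63.8 [-1.81  2.37  4.    0.47  0.52  0.1  -0.46] t 17.43
turn 48.4 [-1.87  2.72  4.17  0.56  0.49  0.11 -0.5 ] t 17.8
C lifted [-0.47  0.78 -2.02  0.01  0.   -0.04 -0.03] t 18.51 w 0.01618286667305789
```

```bash
python3 - <<'E'
from h import *
for n in "BD":
    f0=seat(n,NUT[n][2])
    if get_state()["tcp_pos"][2]-DZ>.1165: print("NOT SEATED");break
    round1(n,f0)
print(open("nut.json").read())
E
```

```text
B hover t 19.16 err [-0.4  0.5 -0.4] [-0.18 -0.04 -2.34 -0.02 -0.05 -0.01  0.04]
0.132 F [1.7 0.5 0.9] T [-0.01  0.06  0.02  0.  ] z 0.1315 t 19.44
0.128 F [0.3 0.5 0.2] T [ 0.02  0.04 -0.02 -0.02] z 0.128 t 19.69
0.124 F [ 0.3  0.2 -0.3] T [-0.    0.09 -0.03 -0.02] z 0.1238 t 19.94
0.12 F [ 0.2 -0.8 -0.2] T [ 0.02  0.06  0.02 -0.02] z 0.1198 t 20.19
0.1165 F [-0.6  1.1 -0.2] T [ 0.    0.05  0.02 -0.02] z 0.1163 t 20.44
0.115 F [-0.2  0.1  5.6] T [ 0.    0.23 -0.02 -0.04] z 0.1154 t 20.69
turn 64.3 [-0.3   1.13  3.07  0.42  0.47 -0.06 -0.55] t 21.08
turn 47.2 [-0.77  1.65  4.07  0.5   0.43  0.01 -0.51] t 21.48
turn 31.8 [-1.46  2.72  3.38  0.6   0.38  0.03 -0.55] t 21.84
B lifted [-1.19 -0.72 -2.41  0.04  0.01 -0.   -0.03] t 22.55 w 0.016405555793120287
D hover t 23.77 err [-0.6  0.7 -0.6] [-0.32 -0.26 -2.58  0.   -0.05  0.02  0.06]
0.132 F [0.2 0.8 0.7] T [-0.    0.08 -0.05 -0.06] z 0.1316 t 24.06
0.128 F [0.4 0.4 0.6] T [ 0.02  0.06  0.02 -0.06] z 0.1281 t 24.31
0.124 F [ 0.9 -1.1  0.3] T [-0.06  0.06 -0.04 -0.06] z 0.1237 t 24.56
0.12 F [-0.5  0.4 -0.1] T [ 0.02  0.02 -0.01 -0.06] z 0.1196 t 24.81
0.1165 F [0.2 0.1 0.6] T [-0.05  0.03 -0.03 -0.06] z 0.1162 t 25.06
0.115 F [ 0.7 -0.8  3.3] T [-0.    0.03 -0.01 -0.06] z 0.1155 t 25.31
turn 91.4 [ 0.23  1.5   2.6   0.34  0.2  -0.02 -0.58] t 25.7
turn 74.3 [-0.21  1.79  3.68  0.52  0.09 -0.02 -0.54] t 26.09
turn 58.9 [-0.08  2.63  1.75  0.66  0.06 -0.04 -0.58] t 26.46
D lifted [-0.1   0.35 -2.93  0.04  0.02 -0.03 -0.  ] t 27.17 w 0.016076825247780053
{"A": 101.49210845452446, "C": 53.28181062746016, "B": 36.67297194614993, "D": 63.78470428291375}
```

```bash
cat >> h.py <<'E'
def seat2(n,yaw):
    x,y,_=NUT[n];ctrl.movep([x,y,.145+DZ],down(np.radians(yaw)))
    f0=(F()+F())/2
    for z in(.131,.124,.1165,.115,.114):
        ctrl.movel([x,y,z+DZ],max_speed=.07 if z<.13 else .1)
        f=F()-f0
        if f[2]>(10 if z>.117 else 3): break
    s=get_state();print(n,z,"F",f.round(2),"z",(s["tcp_pos"][2]-DZ).round(4),"t",round(s["time"],2))
    return f0,s["tcp_pos"][2]-DZ<.1163
def tighten(n,goal=.42):
    f0,ok=seat2(n,json.load(open("nut.json"))[n])
    if not ok: print("NOT SEATED");return False
    q=np.array(get_state()["qpos"]);y0=yawnow();tot=.24;turn(q,-.24);step=.035;log=[]
    while tot<.80:
        f=turn(q,-step)-f0;tot+=step;log.append((round(tot,3),*f[5:].round(2)))
        if f[5]>=goal or -f[6]>1.25: break
        if f[5]>.17: step=.01
    s=get_state();print(n,"log",*log[-12:],"yaw",round(y0-yawnow(),1),"t",round(s["time"],2),f.round(2))
    turn(q,.10);lift(n);return f[5]>=.3
E
python3 - <<'E'
from h import *
tighten("A")
E
```

```text
A 0.115 F [-0.67  0.43  3.3   0.01  0.04  0.01 -0.1 ] z 0.1155 t 28.87
A log (0.275, np.float64(0.03), np.float64(-0.28)) (0.31, np.float64(0.03), np.float64(-0.3)) (0.345, np.float64(0.04), np.float64(-0.31)) (0.38, np.float64(0.04), np.float64(-0.32)) (0.415, np.float64(0.01), np.float64(-0.32)) (0.45, np.float64(0.01), np.float64(-0.32)) (0.485, np.float64(0.22), np.float64(-0.45)) (0.495, np.float64(0.29), np.float64(-0.42)) (0.505, np.float64(0.36), np.float64(-0.47)) (0.515, np.float64(0.36), np.float64(-0.54)) (0.525, np.float64(0.46), np.float64(-0.6)) yaw 30.0 t 31.96 [-1.16  6.04  3.72  1.55  0.28  0.46 -0.6 ]
A lifted [-0.07  0.53 -3.28 -0.02  0.01  0.03 -0.02] t 32.67 w 0.01643057601540575
```

```bash
python3 - <<'E'
from h import *
for n in "CBD":
    if not tighten(n,.36): break
E
```

```text
C 0.114 F [-2.29 -0.54 11.88  0.11  0.66 -0.11  0.  ] z 0.1153 t 34.83
C log (0.275, np.float64(-0.03), np.float64(-0.16)) (0.31, np.float64(-0.05), np.float64(-0.18)) (0.345, np.float64(-0.03), np.float64(-0.18)) (0.38, np.float64(-0.04), np.float64(-0.18)) (0.415, np.float64(-0.05), np.float64(-0.13)) (0.45, np.float64(-0.02), np.float64(-0.15)) (0.485, np.float64(-0.03), np.float64(-0.13)) (0.52, np.float64(-0.03), np.float64(-0.16)) (0.555, np.float64(0.19), np.float64(-0.34)) (0.565, np.float64(0.28), np.float64(-0.34)) (0.575, np.float64(0.31), np.float64(-0.4)) (0.585, np.float64(0.43), np.float64(-0.46)) yaw 33.4 t 38.17 [-4.57  1.72  7.32  0.68  0.95  0.43 -0.46]
C lifted [ 0.23 -0.67 -2.6  -0.03  0.    0.01 -0.02] t 38.88 w 0.016725807747308155
B 0.114 F [-2.96  0.23 12.1  -0.1   0.76 -0.05  0.05] z 0.1153 t 40.83
B log (0.415, np.float64(-0.01), np.float64(-0.08)) (0.45, np.float64(0.02), np.float64(-0.08)) (0.485, np.float64(-0.1), np.float64(-0.08)) (0.52, np.float64(-0.09), np.float64(-0.08)) (0.555, np.float64(0.03), np.float64(-0.08)) (0.59, np.float64(-0.03), np.floa
[... 437 characters left out ...]
.1  -0.35  3.08 -0.15  0.07  0.03 -0.06] z 0.1155 t 48.04
D log (0.275, np.float64(-0.0), np.float64(-0.24)) (0.31, np.float64(0.01), np.float64(-0.26)) (0.345, np.float64(-0.04), np.float64(-0.27)) (0.38, np.float64(-0.0), np.float64(-0.27)) (0.415, np.float64(0.05), np.float64(-0.28)) (0.45, np.float64(0.07), np.float64(-0.28)) (0.485, np.float64(-0.05), np.float64(-0.28)) (0.52, np.float64(0.07), np.float64(-0.33)) (0.555, np.float64(0.27), np.float64(-0.5)) (0.565, np.float64(0.34), np.float64(-0.49)) (0.575, np.float64(0.45), np.float64(-0.56)) yaw 32.9 t 51.13 [ 0.83  4.42  2.08  1.19 -0.32  0.45 -0.56]
D lifted [-0.3   0.37 -1.89 -0.04 -0.   -0.01 -0.02] t 51.84 w 0.016243806293017374
```

```bash
python3 - <<'E'
from h import *
p=NUT["D"];ctrl.movel([p[0],p[1],.27])
ctrl.movep([.4659,.2565,.20],down(np.radians(139.3)))
f0=F()
ctrl.movel([.4659,.2565,.004+DZ])
for z in(.002,.0005,-.0005,-.0015):
    ctrl.movel([.4659,.2565,z+DZ],max_speed=.03);f=F()-f0;print(z,f.round(2),get_state()["tcp_pos"][2])
    if f[2]>2: break
ctrl.pause(.2);ctrl.ungrasp();print(get_state()["time"],get_state()["width"])
ctrl.movel([.4659,.2565,.22]);ctrl.pause(.3)
im,d,P=grab("wrist");cv2.imwrite("pics/end.png",im)
M=(d>0)&(P[...,2]>.106)&(P[...,2]<.122)&(np.hypot(P[...,0]-.4658,P[...,1]-.2565)<.06);X=P[M];print(len(X),rect(X[:,:2]),np.median(X[:,2]),get_state()["time"])
E
```

```text
0.002 [ 0.09 -0.99  0.77  0.05  0.06 -0.02 -0.04] 0.08484413024420234
0.0005 [ 0.62 -1.18  0.01  0.05  0.03 -0.04 -0.04] 0.08286930947051095
-0.0005 [-1.99 -2.36 11.14 -0.43  0.67  0.04 -0.05] 0.08279958312424654
56.125 0.08556846067701268
2138 ((465.6328125, 256.686279296875), (17.833065032958984, 82.58879089355469), 49.681861877441406) 0.11277674173457 57.55
```

View pics/end.png

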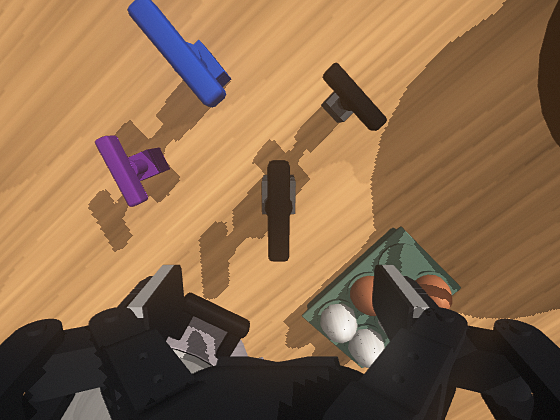

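The key stands upright and free at (278,210), and the eggs and look-alikes are undisturbed.

```bash
python3 -c "
from station import ticket;print(ticket.close_job())"
```

```text
the job is handed in; nothing more can be done
None
```

I tightened all four nuts in cross order over two rounds, with final felt torque reading 0.41–0.46 N m on each. The key is back upright on the table and released, and the job was handed in at about 57.6 s; the hand-in gave no verdict.

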